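# Keep a mug warm: set the sunken dial of a mug warmer

## Task

Stand the grey mug upright on the round plate of the white mug warmer, inside its low rim, and let go of it. Only then turn the sunken black dial clockwise until its white pointer line points at the big orange dot. Leave the other things standing where they are.

Things in the scene. Friction and masses are not known exactly. Their poses are not given: they have to be found in the camera images.
- mug_center (a point): centre of the loose empty grey mug (about 0.25 kg), half-way up, 48.5 mm above its underside, on the axis of its round body. The body is 77 mm across and 97 mm high, open at the top, its wall at the rim 4 to 12 mm thick (hollow inside, floor 7 mm). The handle stands out along this point's -y, to 71 mm from the axis, 24 mm wide, 18 to 88 mm above the underside
- warmer: white mug warmer, fixed to the worktop, 140 mm along its x by about 325 mm along its y; origin at worktop height under its middle. Low end (top 30 mm high) at +y carries the round plate; taller control end (top 48 mm high) at -y has the well with the dial
- plate (a point): centre of the top face of the warmer's round dark plate, 35 mm above the worktop; its axes are the warmer's. The flat floor is 110 mm across inside a rim 5 mm high and 5 mm thick. The dial's axis is 185 mm from here along the warmer's -y
- well (a point): centre of the mouth of the round well in the control end, 48 mm above the worktop, on the dial's axis; the well is 72 mm across and 38 mm deep, its floor 10 mm above the worktop
- dial_grip (a point): point to grip on the dial, on its upright axis, 36 mm above the worktop. The dial is a black upright bar in the middle of the well, 40 mm long (along this point's x), 14 mm thick (along its y), its top 43 mm above the worktop, 5 mm below the well's rim; a white line on top points along this point's -x. At its foot is a disc 42 mm across, up to 17 mm above the worktop
- dial (a joint): angle of the dial, rad: 0 with the pointer along the warmer's -x, growing clockwise seen from above, stops at 0 and 3.0; 2.2 points at the orange dot. It stays where it is left (friction about 0.04 N m)
- mark (a point): the big orange dot, 13 mm across, flat on the top beside the well, 46 mm from the dial's axis; the small black dots are other settings
- jar: bystander: white jar with a black lid, 72 mm across, 100 mm high; origin under its centre
- timer: bystander: red kitchen timer, 67 mm across, 67 mm high; origin under its centre
- light: bystander: tea light in a cup, 38 mm across, 15 mm high; origin under its centre

How it is judged:
By the outcome, as a careful person would: the job done as asked, in the order asked, and still so for the second after the job is handed in, with the robot touching nothing.
It also fails if it takes over 64 s, if anything falls off the work surface, if the arm or the gripper's body presses on something with over 40 N, if the wrist force passes 120 N, or if a joint passes its speed limit or range.

## Robot

A 7-joint arm with a two-finger parallel gripper is mounted at the origin on a cart in front of the work surface, level with it; the furniture and walls round the work are solid. World frame = base frame: x ahead of the robot, y to its left, z up, the work surface at z = 0. Lengths are in m, angles in rad, forces in N, time in s.
With the tool pointing down it reaches from about 0.375 to 0.925 m from the base axis. Payload 3.1 kg.
Tool frame: the origin (TCP) lies at the very end of the fingers, on their centre line; the grasp point (between the pads) lies 19 mm behind it; z points along the fingers, y is the line along which they close (so a half turn about z gives the same grasp; the last joint's range is limited). The gripper opens to 85 mm and grips with 20 to 120 N. Pads are 22 mm wide; open, the fingers measure 114 mm over their backs; the gripper's body (76 mm by 85 mm) begins 54 mm behind the grasp point. The pads swing forward as they close: fully open they stand 13 mm farther back than shut.
Start: joints at [-1.403, 0.383, 0.044, 1.598, -0.018, 1.161, -0.05], TCP at [0.171, 0.627, 0.231] pointing down, gripper open.
Joint ranges: [-2.61, 2.61], [-0.41, 2.15], [-1.48, 1.57], [0, 2.5], [-1.57, 4.71], [0.05, 1.97], [-2.85, 2.85]. Speed limits (rad/s): [2.79, 2.79, 3.14, 3.14, 3.14, 3.14, 3.14].

## Interface

Orientations are given as a unit quaternion [w, x, y, z].
In Python, from plant import ctrl gives the robot as it stands. The module is installed in compiled form; this text tells all that it offers.
- The arm moves only by the tool play_rows, never from a script. Its argument "moves" is a list that holds one entry, the list of rows, each a list of 6 numbers: the shift along the tool's x, y, z in cm, then the turn, a rotation vector about the tool's x, y, z in degrees. A call has exactly 8 rows; each row shifts and turns the commanded pose from where the row before left it, along the tool's axes as they then stand; what a row does not reach is not made up. A row lasts 1/8 s, in which the tool goes at most 62.5 mm and 10.7 degrees, less where a joint would pass 70% of its speed; a pose out of reach is approached as far as the arm can. A call is refused whole if a number of a shift passes 6.25 or a number of a turn 10.7, either way. A call with a gripper value outside its range is refused whole. "claw" is the closure, from 0 (fully open) to 1 (shut), set as the call begins (left out, the last holds). The fingers move at their own pace and stop on an object; "force" is the grip in N (left out, the last holds). Time passes only in rows, so rows that do not move let the fingers close, or fill a call up. It gives the time, the measured TCP pose, the force, the opening and the grip force at its end, in the units of the state.
- ctrl.state(): the state, without advancing time (a new reading comes with each control period).
- ctrl.camera(name): name is "scene" or "side" or "wrist"; returns a dict with "img" (420x560x3 uint8, red, green, blue), "camera_matrix" (3x3 intrinsics, pixels), "dist_coeffs" ([k1, k2, p1, p2, k3] as OpenCV has them; the pictures are not rectified), "pose" (4x4, takes a point from camera to world coordinates); the wrist camera has in their place "tool_from_camera" (4x4, takes a point from camera to tool coordinates, whose origin is the TCP and whose axes are the flange's). Camera axes: x right, y down, z forward; pixel columns grow to the right and rows downward; lengths in m; the calibration is good to about 2 mm. A picture is of the moment at which its call begins: read the wrist's pose just before it. There is no depth.
- ctrl.finish_job(): hands the job in; it is judged then, once.
The state is a dict: "time_s": time; "q": joint angles; "joint_velocities": joint speeds; "tau": joint torques, N m; "tool_pos": TCP position; "orientation": TCP orientation; "force": force on the tool from outside, world axes, zero at the start; "wrist_torque": the same for the moment, N m; "gripper_width": finger opening in m; "grasp_force": force on a finger pad.
Only numpy, scipy, OpenCV 4.12 (cv2) and the standard library are available. Lean on these libraries where they do the work, as an engineer would, in place of code of your own. Each camera call takes 0.05 s, during which the arm holds its last target. There are 200 camera calls.

## Working session

There is one attempt and no reset: what is moved stays moved. The work goes in short steps, Python scripts to look and compute and a tool call to move; the robot and the scene stay as the last step left them, time stands still between calls to the robot, and variables do not carry over. Pictures are saved under pics/ and viewed, at most 10 in all, crops included, and the job is handed in when it is done.

Besides the shell and the picture viewer there is one more tool, called after "Emit:" by a JSON object that holds its "api" and its "payload". play_rows: Moves the arm, as the interface text tells. Its arguments: {"type":"object","properties":{"moves":{"type":"array","items":{"type":"array","items":{"type":"array","items":{"type":"number"}}}},"claw":{"type":"number"},"force":{"type":"number"}},"required":["moves"]}

```bash
mkdir -p pics; cat > h.py <<'E'
import numpy as np, cv2, pickle
from scipy.spatial.transform import Rotation as R
from plant import ctrl
def snap(name,fn):
    s=ctrl.state(); c=ctrl.camera(name)
    if name=="wrist":
        T=np.eye(4); w,x,y,z=s["orientation"]; T[:3,:3]=R.from_quat([x,y,z,w]).as_matrix(); T[:3,3]=s["tool_pos"]
        c["pose"]=T@np.array(c["tool_from_camera"])
    cv2.imwrite(f"pics/{fn}.png",c["img"][:,:,::-1]); pickle.dump(c,open(f"{fn}.pkl","wb")); return c
def load(fn): return pickle.load(open(f"{fn}.pkl","rb"))
def ray(c,uv):
    p=cv2.undistortPoints(np.array([[uv]],float),np.array(c["camera_matrix"]),np.array(c["dist_coeffs"]))[0,0]
    P=np.array(c["pose"]); d=P[:3,:3]@np.array([p[0],p[1],1]); return P[:3,3],d/np.linalg.norm(d)
def onz(c,uv,z):
    o,d=ray(c,uv); return o+d*(z-o[2])/d[2]
def tri(c1,u1,c2,u2):
    o1,d1=ray(c1,u1);o2,d2=ray(c2,u2)
    t=np.linalg.lstsq(np.stack([d1,-d2],1),o2-o1,rcond=None)[0]
    a=o1+t[0]*d1;b=o2+t[1]*d2; return (a+b)/2,np.linalg.norm(a-b)
def proj(c,p):
    P=np.linalg.inv(np.array(c["pose"])); return cv2.projectPoints(np.array([p],float),cv2.Rodrigues(P[:3,:3])[0],P[:3,3],np.array(c["camera_matrix"]),np.array(c["dist_coeffs"]))[0][0,0]
E
python3 - <<'E'
from h import *
for n in ["scene","side","wrist"]:
    c=snap(n,n+"0"); print(n,np.round(c["pose"],3).tolist())
s=ctrl.state(); print({k:np.round(v,3).tolist() for k,v in s.items()})
E
```

```text
scene [[0.588, -0.385, 0.711, -0.327], [-0.809, -0.265, 0.525, -0.542], [-0.014, -0.884, -0.468, 0.585], [0.0, 0.0, 0.0, 1.0]]
side [[0.938, -0.226, 0.262, 0.17], [-0.346, -0.626, 0.699, -0.718], [0.006, -0.746, -0.666, 0.816], [0.0, 0.0, 0.0, 1.0]]
wrist [[0.262, 0.919, 0.296, 0.095], [0.965, -0.248, -0.085, 0.647], [-0.005, 0.308, -0.951, 0.374], [0.0, 0.0, 0.0, 1.0]]
{'time_s': 0.15, 'q': [-1.403, 0.384, 0.044, 1.599, -0.018, 1.161, -0.05], 'joint_velocities': [-0.0, -0.003, 0.001, -0.004, -0.001, -0.002, -0.0], 'tau': [0.002, -43.405, 1.027, -24.998, 0.011, 0.007, -0.0], 'tool_pos': [0.171, 0.626, 0.23], 'orientation': [-0.0, 0.132, 0.991, -0.001], 'force': [1.185, -0.012, -0.367], 'wrist_torque': [-0.007, 0.011, 0.003], 'grasp_force': 0.0, 'gripper_width': 0.085}
```

View pics/scene0.png

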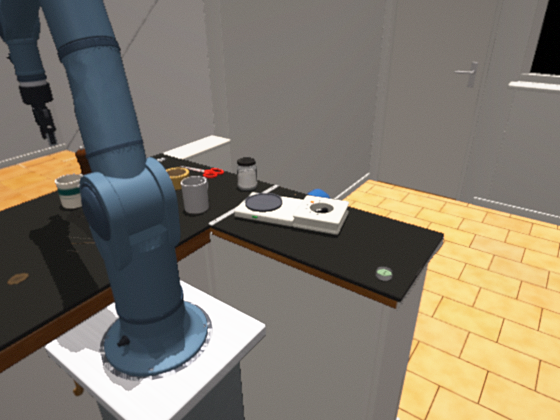

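View pics/side0.png

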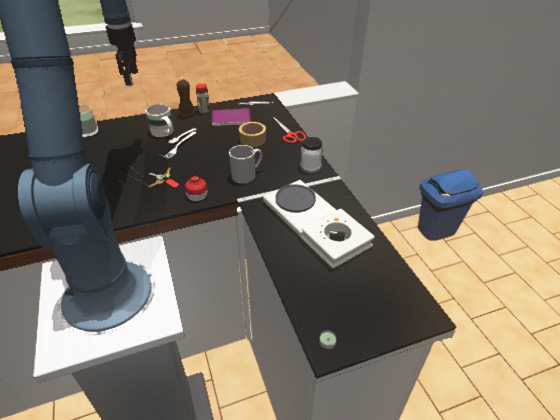

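Scene: grey mug at (195,195), plate (264,202), well (320,208). Side: mug (243,163) with handle to the upper right, plate (297,198), well (337,231), orange dot (336,220), jar (311,155), timer (196,188).

```bash
python3 - <<'E'
from h import *
a=load("side0");b=load("scene0")
i1=cv2.resize(a["img"][130:270,220:380],None,fx=5,fy=4.2857,interpolation=cv2.INTER_CUBIC) # 800x600
i1=cv2.resize(a["img"][130:270,220:380],(640,560),interpolation=cv2.INTER_CUBIC)
cv2.imwrite("pics/c1.png",i1[:,:,::-1])
def ell(c,z0,roi,lo,hi):
    x0,y0,x1,y1=roi; g=c["img"][y0:y1,x0:x1].mean(2); m=((g>=lo)&(g<hi)).astype(np.uint8)
    k=max(cv2.findContours(m,0,1)[0],key=cv2.contourArea); e=cv2.fitEllipse(k); return (e[0][0]+x0,e[0][1]+y0),e[1:]
p1=ell(a,0,(278,184,316,211),20,90); p2=ell(b,0,(245,193,285,212),15,90); print(p1,p2)
print("plate tri",tri(a,p1[0],b,p2[0]), onz(a,p1[0],.035),onz(b,p2[0],.035))
for n,u,z in [("mug rim",(243,153),.097),("well",(337,231),.048),("dot",(336.5,219.5),.048),("jar",(312,145),.1),("timer",(196,180),.06),("light",(328,338),.015)]: print(n,onz(a,u,z).round(3))
for n,u,z in [("mug rim",(194.5,182),.097),("well",(320,208),.048),("jar",(247,161),.1)]: print("scene",n,onz(b,u,z).round(3))
E
```

```text
((282.64152812957764, 187.2496099472046), ((8.55527114868164, 11.941831588745117), 67.1963882446289)) ((263.07774925231934, 200.46424388885498), ((19.754560470581055, 38.50492477416992), 87.9459228515625))
plate tri (array([0.49486418, 0.12221641, 0.07903905]), np.float64(0.03686407019990973)) [0.52006685 0.20262487 0.035     ] [0.54332797 0.14790962 0.035     ]
mug rim [0.437 0.328 0.097]
well [ 0.584 -0.034  0.048]
dot [0.602 0.007 0.048]
jar [0.651 0.294 0.1  ]
timer [0.28  0.292 0.06 ]
light [ 0.439 -0.294  0.015]
scene mug rim [0.427 0.323 0.097]
scene well [ 0.578 -0.036  0.048]
scene jar [0.652 0.299 0.1  ]
```

View pics/c1.png

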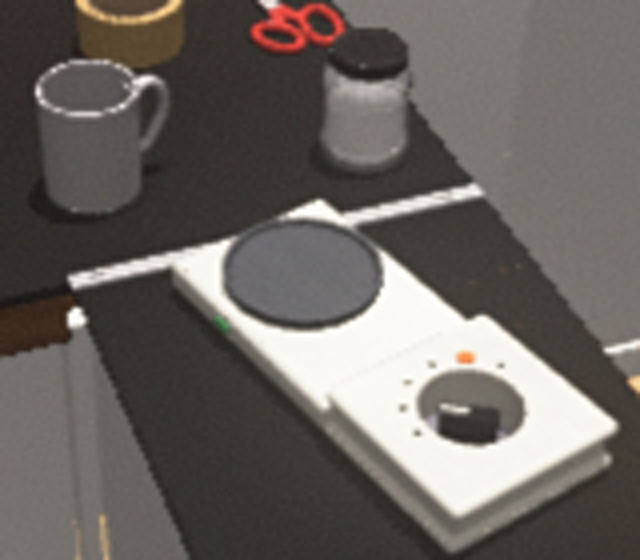

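The crop shows the mug rim centre at full-image (242,152) with its handle to the right, plate centre (295.5,198), well (337.7,232), orange dot (336.5,219), pointer toward the left. I'll go above the mug for a close look.

Emit:
{"api": "play_rows", "payload": {"moves": [[[-4.1, -2.8, 0, 0, 0, 0], [-4.1, -2.8, 0, 0, 0, 0], [-4.1, -2.8, 0, 0, 0, 0], [-4.1, -2.8, 0, 0, 0, 0], [-4.1, -2.8, 0, 0, 0, 0], [-4.1, -2.8, 0, 0, 0, 0], [-4.1, -2.8, 0, 0, 0, 0], [-4.1, -2.8, 0, 0, 0, 0]]], "claw": 0, "force": 40}}

```text
time_s: 1.15
tool_pos: [0.4291, 0.3234, 0.2311]
orientation: [-0.0, 0.132, 0.991, -0.0]
force: [0.6, 0.8, -0.2]
gripper_width: 0.0852
grasp_force: 0.0
```

```bash
python3 - <<'E'
from h import *
c=snap("wrist","w1"); s=ctrl.state(); print(s["time_s"],s["tool_pos"],s["orientation"],proj(c,[.43,.325,.097]),proj(c,s["tool_pos"]))
E
```

```text
1.2 [0.43506014 0.315334   0.23127183] [ 0.00214632  0.13804884  0.9904208  -0.00213396] [289.45213796 195.19360342] [273.5045441  290.48004682]
```

View pics/w1.png

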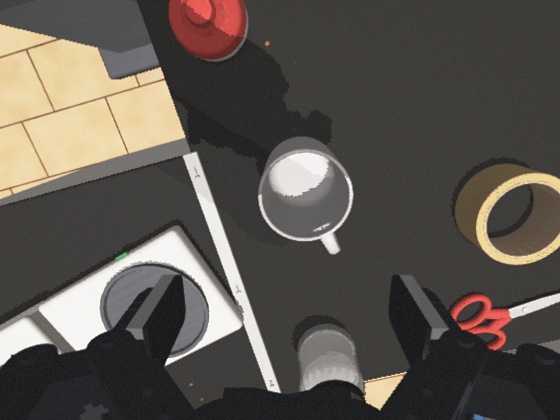

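The picture shows the mug rim (centre ~(306,196), rim outline x 259–353, y 151–241), handle from (325,235) to (335,250); plate centre ~(155,310), jar at (330,360), timer at (208,20). I'll compute mug position and yaw with the settled pose.

```bash
python3 - <<'E'
from h import *
c=load("w1"); w=snap("wrist","w2"); s=ctrl.state(); print(s["tool_pos"],s["orientation"],np.array(s["joint_velocities"]).max())
sd=load("side0");sc=load("scene0")
# bright rim ring in settled picture
d=proj(w,[.43,.325,.097])-proj(c,[.43,.325,.097]);
print("image shift",np.abs(w["img"].astype(int)-c["img"]).mean())
g=w["img"].astype(int); m=((g.min(2)>150)).astype(np.uint8); 
m[:140]=0;m[262:]=0;m[:,:250]=0;m[:,365:]=0
pts=np.argwhere(m)[:,::-1].astype(np.float32); h=cv2.convexHull(pts); 
hh=np.array([p for p in h[:,0]]); print(hh.astype(int).tolist())
for u in [(306,196)]:
    print("rim",onz(w,u,.097),"tri",tri(w,u,sd,(242,151.75)),tri(w,u,sc,(194.5,182)))
for u in [(328,238),(335,250)]:
  for z in (.05,.088): 
    v=onz(w,u,z)-onz(w,(306,196),.097); print(u,z,v[:2].round(4),np.degrees(np.arctan2(v[1],v[0])))
print("plate",onz(w,(155,310),.035),tri(w,(155,310),sd,(295.5,198)))
E
```

```text
[0.43326046 0.31770085 0.23125604] [ 0.00133219  0.13849159  0.99036158 -0.00149844] 0.0046256086009211685
image shift 16.292549603174603
[[361, 187], [360, 193], [359, 197], [347, 241], [346, 242], [342, 244], [340, 244], [294, 227], [288, 224], [285, 222], [281, 219], [277, 215], [274, 211], [272, 208], [270, 204], [268, 199], [267, 195], [267, 193], [273, 162], [274, 160], [277, 156], [284, 149], [289, 145], [299, 140], [328, 140], [338, 145], [343, 148], [349, 154], [353, 159], [357, 165], [359, 170], [360, 174], [361, 180]]
rim [0.44092095 0.32906155 0.097     ] tri (array([0.43684612, 0.32935531, 0.10184513]), np.float64(0.005093568964368038)) (array([0.43911115, 0.33100693, 0.09209958]), np.float64(0.007481185494481359))
(328, 238) 0.05 [0.0615 0.0084] 7.796259727934615
(328, 238) 0.088 [0.0447 0.0084] 10.658479322190445
(335, 250) 0.05 [0.076  0.0121] 9.018623060716175
(335, 250) 0.088 [0.0576 0.0116] 11.431116006299591
plate [0.54127479 0.13153138 0.035     ] (array([0.53603532, 0.13603038, 0.0418647 ]), np.float64(0.0027555401800089655))
```

```bash
python3 - <<'E'
from h import *
w=snap("wrist","w3"); s=ctrl.state(); print(s["tool_pos"],np.abs(s["joint_velocities"]).max(),np.abs(w["img"].astype(int)-load("w2")["img"]).mean())
sd=load("side0");sc=load("scene0")
m=(w["img"].min(2)>140).astype(np.uint8); m[:125]=0;m[234:]=0;m[:,:255]=0;m[:,370:]=0
h=cv2.convexHull(np.argwhere(m)[:,::-1].astype(np.float32))[:,0]
h=h[(h[:,1]<225)&(h[:,1]>136)]; e=cv2.fitEllipse(h); print(e)
u=e[0]; r=onz(w,u,.097); print("rim",r,tri(w,u,sd,(242,151.75)),tri(w,u,sc,(194.5,182)))
w_,x,y,z=s["orientation"]; T=R.from_quat([x,y,z,w_]).as_matrix(); print("tool delta cm",T.T@(r-s["tool_pos"])*100, "tool y az",np.degrees(np.arctan2(T[1,1],T[0,1])))
v=onz(w,(342,238),.08)-r; print("handle az",np.degrees(np.arctan2(v[1],v[0])))
p=(163,300); print("plate",onz(w,p,.035),tri(w,p,sd,(295.5,198)))
E
```

```text
[0.43086593 0.32101921 0.23114697] 0.07742244936323223 7.652008219954649
((311.0457458496094, 187.6543426513672), (93.35623168945312, 94.9455795288086), 66.24983215332031)
rim [0.43327568 0.33734474 0.097     ] (array([0.43505741, 0.33724319, 0.09553635]), np.float64(0.0026763802404689966)) (array([0.43676665, 0.33631069, 0.08950445]), np.float64(0.0034071359575377482))
tool delta cm [ 0.22015186  1.65104822 13.41279101] tool y az 74.31138024916524
handle az 14.442855298146595
plate [0.52929962 0.14775034 0.035     ] (array([0.53528295, 0.14487779, 0.03145394]), np.float64(0.0074872861040832725))
```

Emit:
{"api": "play_rows", "payload": {"moves": [[[-0.2, 1.2, 0, 0, 0, 0], [0, 0, 1, 0, 0, -7], [0, 0, 2, 0, 0, -7], [0, 0, 1, 0, 0, -7], [0, 0, 0, 0, 0, -6], [0, 0, 0, 0, 0, 0], [0, 0, 0, 0, 0, 0], [0, 0, 0, 0, 0, 0]]]}}

```text
time_s: 2.3
tool_pos: [0.4333, 0.3367, 0.1915]
orientation: [0.0, -0.103, 0.995, 0.0]
force: [0.3, 0.6, -0.1]
gripper_width: 0.0854
grasp_force: 0.0
```

```bash
python3 - <<'E'
from h import *
for i in range(2):
    s=ctrl.state();w=snap("wrist","w4"); print(s["tool_pos"],np.abs(s["joint_velocities"]).max())
E
```

```text
[0.43331634 0.33668052 0.19145804] 0.005307467348797312
[0.43339194 0.33641116 0.19144476] 0.0035430243315766018
```

View pics/w4.png

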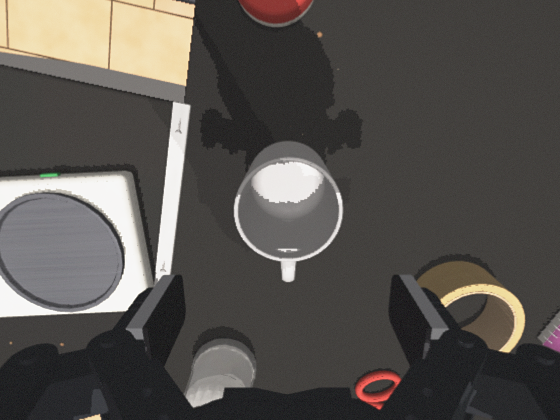

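Mug rim centre (289,208), width 234–343, handle straight down at (289,270); fingers straddle evenly (x 184 and 390). Plate (60,250) at left.

```bash
python3 - <<'E'
from h import *
w=load("w4"); s=ctrl.state(); sd=load("side0")
m=(w["img"].min(2)>130).astype(np.uint8); m[:150]=0;m[262:]=0;m[:,:225]=0;m[:,355:]=0
h=cv2.convexHull(np.argwhere(m)[:,::-1].astype(np.float32))[:,0]; h=h[(h[:,1]<255)]; e=cv2.fitEllipse(h); print(e,len(h))
w_,x,y,z=s["orientation"]; T=R.from_quat([x,y,z,w_]).as_matrix()
r=onz(w,e[0],.097); hd=onz(w,(289,270),.085)
print(r,tri(w,e[0],sd,(242,151.75)),"delta cm",T.T@(r-s["tool_pos"])*100,"handle",T.T@(hd-r)*100)
k=onz(w,(e[0][0]+47.0,e[0][1]),.097)-r; print("scale",np.linalg.norm(k)/47*54*2)
m=((w["img"].max(2)<125)).astype(np.uint8)[175:320,0:150]
k=max(cv2.findContours(m,0,1)[0],key=cv2.contourArea)
e2=cv2.fitEllipse(cv2.convexHull(k)); u=(e2[0][0],e2[0][1]+175); print(e2,"plate",onz(w,u,.035),onz(w,(60,250),.035),tri(w,u,sd,(295.5,198)), tri(w,u,load("scene0"),(263.4,202)))
E
```

```text
((288.2491455078125, 209.74856567382812), (104.40479278564453, 108.46502685546875), 78.83025360107422) 42
[0.43298578 0.33680039 0.097     ] (array([0.43490357, 0.33687479, 0.09568245]), np.float64(0.002852311553551383)) delta cm [0.03600192 0.06607271 9.44264733] handle [-5.36352887  0.07442164  1.20127722]
scale 0.0761821665112604
((111.07101440429688, 132.52565002441406), (33.798057556152344, 225.60330200195312), 83.01319122314453) plate [0.58646372 0.19266787 0.035     ] [0.53419037 0.14316162 0.035     ] (array([0.5736646 , 0.18528985, 0.01315536]), np.float64(0.04753543188836966)) (array([0.60050593, 0.18444962, 0.00305598]), np.float64(0.01760146520626825))
```

Emit:
{"api": "play_rows", "payload": {"moves": [[[0, 0.05, 2.4, 0, 0, 0], [0, 0, 2.4, 0, 0, 0], [0, 0, 2.4, 0, 0, 0], [0, 0, 2.4, 0, 0, 0], [0, 0, 2.4, 0, 0, 0], [0, 0, 2.0, 0, 0, 0], [0, 0, 0, 0, 0, 0], [0, 0, 0, 0, 0, 0]]]}}

```text
time_s: 3.4
tool_pos: [0.434, 0.3369, 0.052]
orientation: [0.001, -0.102, 0.995, 0.0]
force: [0.1, -0.2, 0.5]
gripper_width: 0.0854
grasp_force: 0.0
```

Emit:
{"api": "play_rows", "payload": {"moves": [[[0, 0, 0, 0, 0, 0], [0, 0, 0, 0, 0, 0], [0, 0, 0, 0, 0, 0], [0, 0, 0, 0, 0, 0], [0, 0, 0, 0, 0, 0], [0, 0, 0, 0, 0, 0], [0, 0, 0, 0, 0, 0], [0, 0, 0, 0, 0, 0]]], "claw": 1, "force": 40}}

```text
time_s: 4.4
tool_pos: [0.4347, 0.3375, 0.0529]
orientation: [0.001, -0.102, 0.995, 0.001]
force: [0.0, -0.6, 6.2]
gripper_width: 0.0754
grasp_force: 49.1
```

Emit:
{"api": "play_rows", "payload": {"moves": [[[0, 0, -1, 0, 0, 0], [0, 0, -2, 0, 0, 0], [0, 0, -3, 0, 0, 0], [0, 0, -2, 0, 0, 0], [0, 0, 0, 0, 0, 0], [0, 0, 0, 0, 0, 0], [0, 0, 0, 0, 0, 0], [0, 0, 0, 0, 0, 0]]]}}

```text
time_s: 5.4
tool_pos: [0.4327, 0.3359, 0.1302]
orientation: [-0.001, -0.103, 0.995, -0.001]
force: [0.8, -0.2, -1.9]
gripper_width: 0.0753
grasp_force: 48.3
```

```bash
python3 - <<'E'
from h import *
w=snap("wrist","w5"); s=ctrl.state(); print(s["tool_pos"],s["orientation"],s["force"],s["gripper_width"])
E
```

```text
[0.43288348 0.33605997 0.1304096 ] [-6.41897559e-04 -1.02600107e-01  9.94722327e-01 -5.46335871e-04] [ 0.24020899  0.28809321 -1.81389592] 0.07541462893562606
```

View pics/w5.png

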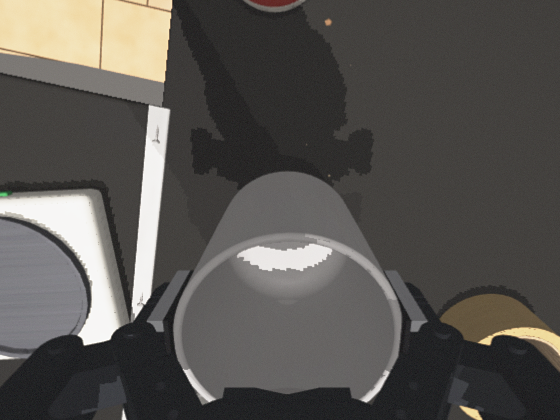

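The mug hangs upright in the fingers (rim ellipse centred ~(288,320)); plate visible at left. Now the plate centre from several views.

```bash
python3 - <<'E'
from h import *
w=load("w4"); sd=load("side0"); sc=load("scene0")
def fit(c,seed,roi,tol=22,clip=0):
    x0,y0,x1,y1=roi; im=c["img"][y0:y1,x0:x1].astype(int)
    m=(np.abs(im-im[seed[1]-y0,seed[0]-x0]).max(2)<tol).astype(np.uint8); m=cv2.morphologyEx(cv2.medianBlur(m,3),cv2.MORPH_CLOSE,np.ones((3,3)))
    n,l=cv2.connectedComponents(m); m=(l==l[seed[1]-y0,seed[0]-x0]).astype(np.uint8)
    k=cv2.convexHull(max(cv2.findContours(m,0,1)[0],key=cv2.contourArea))[:,0]; k=k[(k[:,0]+x0)>clip]
    e=cv2.fitEllipse(k); return np.array(e[0])+[x0,y0],e[1:]
a=fit(w,(60,250),(0,180,140,318),30,2); b=fit(sd,(297,198),(270,180,325,214)); d=fit(sc,(264,202),(240,190,290,213))
print(a,b,d)
for c,e in ((w,a),(sd,b),(sc,d)): print(onz(c,e[0],.037))
print(tri(w,a[0],sd,b[0]),tri(w,a[0],sc,d[0]),tri(sd,b[0],sc,d[0]))
s=ctrl.state(); w_,x,y,z=s["orientation"]; T=R.from_quat([x,y,z,w_]).as_matrix()
p=onz(w,a[0],.037); print("delta tool cm",T.T@(p-s["tool_pos"])*100)
E
```

```text
(array([ 56.10133362, 251.33205414]), ((112.5085678100586, 137.7961883544922), 122.78941345214844)) (array([295.42224312, 196.87887764]), ((26.545656204223633, 39.038578033447266), 91.9356689453125)) (array([262.92877007, 201.30693913]), ((15.674028396606445, 33.7751350402832), 90.3686752319336))
[0.53509806 0.14086462 0.037     ]
[0.53847729 0.14546215 0.037     ]
[0.53524113 0.14219599 0.037     ]
(array([0.53558556, 0.14189969, 0.0393352 ]), np.float64(0.0032421003389564947)) (array([0.53448266, 0.14141989, 0.03768721]), np.float64(0.00038438464038392117)) (array([0.53906953, 0.14597517, 0.03522011]), np.float64(0.0019646947128081527))
delta tool cm [ -6.03496733 -21.18602834   9.35282647]
```

Emit:
{"api": "play_rows", "payload": {"moves": [[[-0.6, -2.1, 0, 0, 0, 0], [-1.1, -3.8, 0, 0, 0, 0], [-1.4, -4.8, 0, 0, 0, 0], [-1.4, -4.8, 0, 0, 0, 0], [-1.0, -3.4, 0, 0, 0, 0], [-0.5, -2.1, 0, 0, 0, 0], [0, 0, 0, 0, 0, 0], [0, 0, 0, 0, 0, 0]]]}}

```text
time_s: 6.45
tool_pos: [0.5342, 0.1446, 0.131]
orientation: [-0.0, -0.103, 0.995, 0.0]
force: [-1.0, 0.9, -1.4]
gripper_width: 0.0756
grasp_force: 48.3
```

Emit:
{"api": "play_rows", "payload": {"moves": [[[0, 0, 1, 0, 0, 0], [0, 0, 1, 0, 0, 0], [0, 0, 0.5, 0, 0, 0], [0, 0, 0, 0, 0, 0], [0, 0, 0, 0, 0, 0], [0, 0, 0, 0, 0, 0], [0, 0, 0, 0, 0, 0], [0, 0, 0, 0, 0, 0]]]}}

```text
time_s: 7.45
tool_pos: [0.5351, 0.1431, 0.1065]
orientation: [0.0, -0.103, 0.995, 0.0]
force: [-1.3, 0.2, -1.9]
gripper_width: 0.0752
grasp_force: 48.3
```

```bash
python3 - <<'E'
from h import *
w=snap("wrist","w6"); s=ctrl.state(); print(s["tool_pos"],s["orientation"],s["force"])
a=snap("side","s6")
i1=cv2.resize(a["img"][110:260,240:400],(640,600),interpolation=cv2.INTER_CUBIC)
cv2.imwrite("pics/c6.png",np.hstack([i1])[:,:,::-1])
E
```

```text
[0.5350203  0.1431301  0.10641902] [ 1.12274432e-04 -1.02525831e-01  9.94730334e-01  6.01298304e-05] [-0.34136216  0.65212544 -0.85787266]
```

View pics/c6.png

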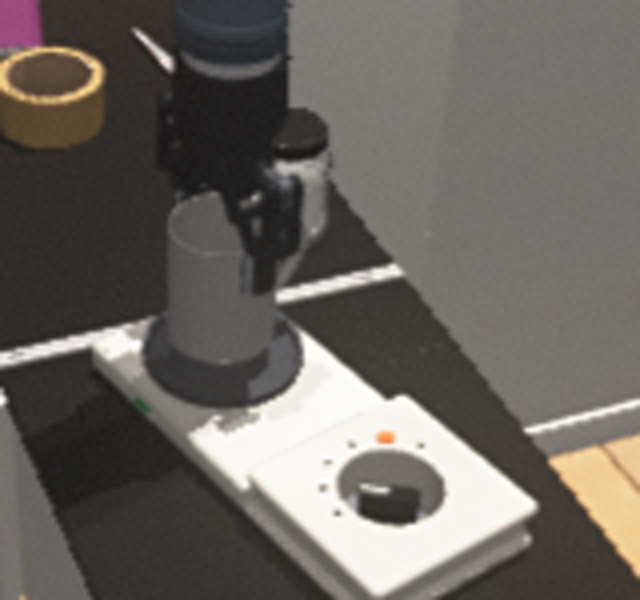

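The mug hangs over the middle of the plate (crop: mug foot ~(218,350), plate (222,358)), well clear of the rim. Lowering.

Emit:
{"api": "play_rows", "payload": {"moves": [[[0, 0, 0.6, 0, 0, 0], [0, 0, 0.5, 0, 0, 0], [0, 0, 0.3, 0, 0, 0], [0, 0, 0.2, 0, 0, 0], [0, 0, 0.1, 0, 0, 0], [0, 0, 0.1, 0, 0, 0], [0, 0, 0, 0, 0, 0], [0, 0, 0, 0, 0, 0]]]}}

```text
time_s: 8.55
tool_pos: [0.535, 0.1431, 0.0884]
orientation: [0.0, -0.103, 0.995, 0.0]
force: [-0.7, 0.5, -2.0]
gripper_width: 0.0755
grasp_force: 48.3
```

Emit:
{"api": "play_rows", "payload": {"moves": [[[0, 0, 0.1, 0, 0, 0], [0, 0, 0.1, 0, 0, 0], [0, 0, 0, 0, 0, 0], [0, 0, 0, 0, 0, 0], [0, 0, 0, 0, 0, 0], [0, 0, 0, 0, 0, 0], [0, 0, 0, 0, 0, 0], [0, 0, 0, 0, 0, 0]]]}}

```text
time_s: 9.55
tool_pos: [0.5353, 0.1431, 0.0879]
orientation: [0.0, -0.102, 0.995, 0.0]
force: [-3.7, -1.2, 8.1]
gripper_width: 0.0755
grasp_force: 49.4
```

Emit:
{"api": "play_rows", "payload": {"moves": [[[0, 0, 0, 0, 0, 0], [0, 0, 0, 0, 0, 0], [0, 0, 0, 0, 0, 0], [0, 0, 0, 0, 0, 0], [0, 0, 0, 0, 0, 0], [0, 0, 0, 0, 0, 0], [0, 0, 0, 0, 0, 0], [0, 0, 0, 0, 0, 0]]], "claw": 0}}

```text
time_s: 10.55
tool_pos: [0.5349, 0.1431, 0.0863]
orientation: [-0.0, -0.103, 0.995, -0.0]
force: [0.4, -0.5, 0.0]
gripper_width: 0.0856
grasp_force: 0.0
```

Emit:
{"api": "play_rows", "payload": {"moves": [[[0, 0, -1, 0, 0, 0], [0, 0, -1.5, 0, 0, 0], [0, 0, -2, 0, 0, 0], [0, 0, -3, 0, 0, 0], [0, 0, -3, 0, 0, 0], [0, 0, -2.5, 0, 0, 0], [0, 0, 0, 0, 0, 0], [0, 0, 0, 0, 0, 0]]]}}

```text
time_s: 11.55
tool_pos: [0.5346, 0.143, 0.2162]
orientation: [-0.0, -0.103, 0.995, 0.0]
force: [-0.5, 0.2, 0.7]
gripper_width: 0.0853
grasp_force: 0.0
```

```bash
python3 - <<'E'
from h import *
a=snap("side","s7"); s=ctrl.state(); T=np.array(s["tool_pos"]); print(T,s["orientation"])
sc=load("scene0"); sd=load("side0")
def org(c,roi):
    x0,y0,x1,y1=roi; im=c["img"][y0:y1,x0:x1].astype(int); m=(im[...,0]>im[...,2]+60); q=np.argwhere(m).mean(0); return (q[1]+x0,q[0]+y0),m.sum()
print(org(sd,(325,212,350,226)),onz(sd,org(sd,(325,212,350,226))[0],.048))
for c,u in((sd,(337.7,231.5)),(sc,(320,208))): print(onz(c,u,.048))
print(tri(sd,(337.7,231.5),sc,(320,208)))
E
```

```text
[0.53416527 0.14289703 0.21550498] [-7.90658327e-04 -1.02570723e-01  9.94725382e-01 -1.89266874e-04]
((np.float64(336.0), np.float64(218.84615384615384)), np.int64(13)) [0.60217128 0.00966453 0.048     ]
[ 0.58495345 -0.03602593  0.048     ]
[ 0.57782361 -0.03641052  0.048     ]
(array([ 0.58830277, -0.03054052,  0.04179216]), np.float64(4.567364408774776e-05))
```

Mug released. Moving to above the dial.

Emit:
{"api": "play_rows", "payload": {"moves": [[[-0.1, -2, 0, 0, 0, 0], [-0.2, -4, 0, 0, 0, 0], [-0.3, -4.5, 0, 0, 0, 0], [-0.25, -4, 1, 0, 0, 0], [-0.15, -2.5, 2, 0, 0, 0], [-0.05, -1.5, 2, 0, 0, 0], [0, 0, 0, 0, 0, 0], [0, 0, 0, 0, 0, 0]]], "claw": 0.69}}

```text
time_s: 12.6
tool_pos: [0.5827, -0.0348, 0.166]
orientation: [-0.0, -0.103, 0.995, 0.0]
force: [0.1, 0.8, 0.8]
gripper_width: 0.0266
grasp_force: 0.0
```

Emit:
{"api": "play_rows", "payload": {"moves": [[[0, 0, 0, 0, 0, 0], [0, 0, 0, 0, 0, 0], [0, 0, 0, 0, 0, 0], [0, 0, 0, 0, 0, 0], [0, 0, 0, 0, 0, 0], [0, 0, 0, 0, 0, 0], [0, 0, 0, 0, 0, 0], [0, 0, 0, 0, 0, 0]]]}}

```text
time_s: 13.6
tool_pos: [0.5829, -0.0359, 0.1662]
orientation: [-0.0, -0.103, 0.995, -0.0]
force: [-0.0, -0.7, -0.2]
gripper_width: 0.0266
grasp_force: 0.0
```

```bash
python3 - <<'E'
from h import *
s=ctrl.state(); w=snap("wrist","w8"); print(s["tool_pos"],s["orientation"],np.round(s["q"],2),s["gripper_width"])
snap("side","s8")
E
```

```text
[ 0.58293769 -0.0358866   0.16623648] [-6.62285932e-05 -1.02535574e-01  9.94729336e-01 -2.71923207e-06] [-0.35  0.34  0.41  1.84 -0.16  0.99  1.9 ] 0.026576338264771102
```

View pics/w8.png

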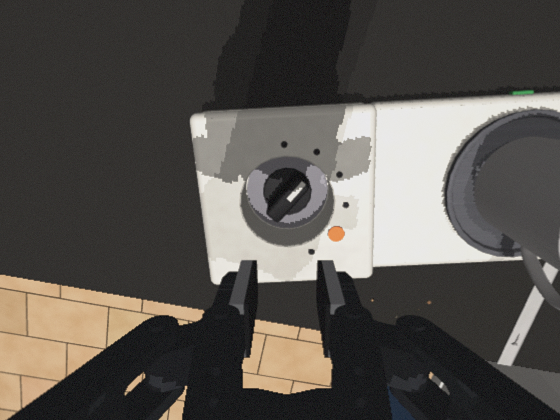

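Close view: well mouth x 241–333, y 156–246; the bar runs from (275,213) to (304,185), white line at (288,199)–(304,186) pointing up-right; orange dot (336,233); mug stands inside the plate at right.

```bash
python3 - <<'E'
from h import *
w=load("w8"); sd=load("s8"); s=ctrl.state(); w_,x,y,z=s["orientation"]; T=R.from_quat([x,y,z,w_]).as_matrix()
az=lambda v:np.degrees(np.arctan2(v[1],v[0]))
def org(c):
    im=c["img"].astype(int); m=((im[...,0]>im[...,2]+90)&(im[...,0]>170)).astype(np.uint8); n,l,st,ce=cv2.connectedComponentsWithStats(m); return [(tuple(ce[i].round(1)),st[i,4]) for i in range(1,n) if st[i,4]>5 ]
print([o for o in org(w) if 300<o[0][0]<360 and 200<o[0][1]<260],[o for o in org(sd) if 320<o[0][0]<350 and 205<o[0][1]<235])
u=[o[0] for o in org(w) if 300<o[0][0]<360 and 200<o[0][1]<260][0]
dot=onz(w,u,.048); print("dot",dot,tri(w,u,load("side0"),(336.,218.8)))
c=onz(w,(286.8,201),.048); print("well",c,tri(w,(286.8,201),load("side0"),(337.7,231.5)),"r dot",np.linalg.norm(dot-c)*1e3,az(dot-c))
im=w["img"][170:230,255:325]; m=(im.min(2)>165).astype(np.uint8); n,l,st,ce=cv2.connectedComponentsWithStats(m)
for i in range(1,n):
    if 8<st[i,4]<200:
        k=np.argwhere(l==i)[:,::-1]+[255,170]; v=np.linalg.svd(k-k.mean(0))[2][0]; pr=(k-k.mean(0))@v
        p1,p2=onz(w,k.mean(0)+v*pr.max(),.043),onz(w,k.mean(0)+v*pr.min(),.043); print("line",k.mean(0),st[i,4],p1.round(4),p2.round(4),az(p1-p2))
b1,b2=onz(w,(273,211),.043),onz(w,(305,185),.043); print(b1,b2,np.linalg.norm(b1-b2))
print("toolframe well delta",T.T@(c-s["tool_pos"])*100,"y az",az(T[:,1]))
print("plate view: mug rim?",)
cr=cv2.resize(w["img"][140:260,220:360],(700,600),interpolation=cv2.INTER_CUBIC); cv2.imwrite("pics/c8.png",cr[:,:,::-1])
E
```

```text
[((np.float64(335.7), np.float64(233.4)), np.int32(187))] [((np.float64(336.0), np.float64(219.0)), np.int32(11))]
dot [0.60169201 0.00702891 0.048     ] (array([0.60018731, 0.00617481, 0.05185667]), np.float64(0.00019867129173226666))
well [ 0.58339543 -0.03641132  0.048     ] (array([ 0.5838547 , -0.03662899,  0.04871572]), np.float64(0.0013370505630103113)) r dot 47.13616929361773 67.15966979077541
line [322.17241379 179.37931034] 29 [ 0.5659 -0.0117  0.043 ] [ 0.559  -0.0142  0.043 ] 19.809761148899106
line [293.42424242 194.45454545] 66 [ 0.5833 -0.0353  0.043 ] [ 0.5721 -0.0278  0.043 ] -33.63870195891183
[ 0.59519501 -0.04511045  0.043     ] [ 0.56933619 -0.02497751  0.043     ] 0.03277215353126203
toolframe well delta [-0.0314282  -0.05738837 11.82302899] y az 101.76937934894312
plate view: mug rim?
```

View pics/c8.png

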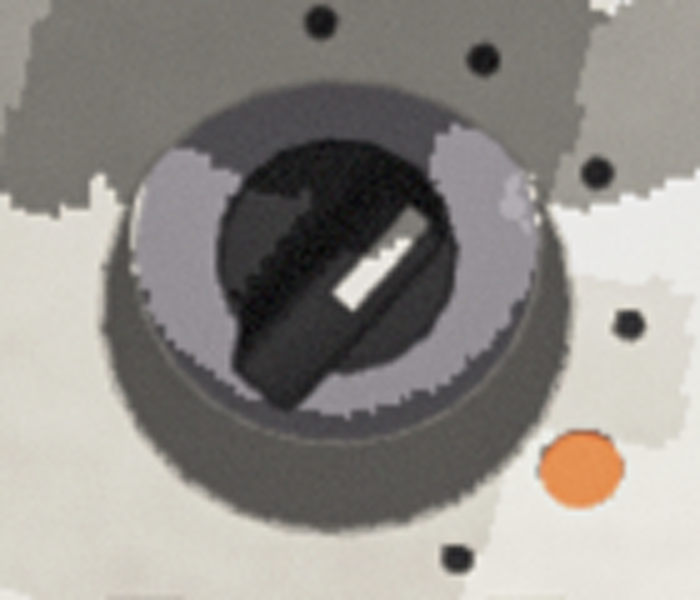

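The crop shows the line from full-image (289,200) to (304,183), orange dot (335.7,233.4), and the bar inclined the same way. Starting the half-turned approach rotation (keeps joint 7 in range).

Emit:
{"api": "play_rows", "payload": {"moves": [[[0, 0, 0, 0, 0, -10], [0, 0, 0, 0, 0, -10], [0, 0, 0, 0, 0, -10], [0, 0, 0, 0, 0, -10], [0, 0, 0, 0, 0, -10], [0, 0, 0, 0, 0, -10], [0, 0, 0, 0, 0, -10], [0, 0, 0, 0, 0, -10]]]}}

```text
time_s: 14.7
tool_pos: [0.5768, -0.0356, 0.1536]
orientation: [-0.014, -0.662, 0.75, 0.007]
force: [-1.1, 0.4, -2.4]
gripper_width: 0.0265
grasp_force: 0.0
```

```bash
python3 - <<'E'
from h import *
w=load("w8"); az=lambda v:np.degrees(np.arctan2(v[1],v[0]))
for a,b in (((289,200),(304,183)),((278,222),(308,188)),((268,211),(298,180))):
    print(az(onz(w,b,.043)-onz(w,a,.043)), onz(w,a,.043),onz(w,b,.043))
s=ctrl.state(); print(s["tool_pos"],np.round(s["q"],2)); w_,x,y,z=s["orientation"]; T=R.from_quat([x,y,z,w_]).as_matrix(); print(az(T[:,1]))
E
```

```text
151.6538404864606 [ 0.5837101  -0.03458817  0.043     ] [ 0.56794457 -0.02608292  0.043     ]
151.8991929377767 [ 0.60346787 -0.03940662  0.043     ] [ 0.57119452 -0.02217367  0.043     ]
148.74736350601168 [ 0.59600703 -0.0489855   0.043     ] [ 0.56657649 -0.03112475  0.043     ]
[ 0.57682582 -0.03564005  0.15362311] [ 0.35  0.39 -0.44  1.8   0.19  1.03  2.85]
172.84605417732382
```

Joint 7 runs the other way: it is at its limit. Reversing to the other half-turn, where the +z turn has ample room.

Emit:
{"api": "play_rows", "payload": {"moves": [[[0, 0, 0, 0, 0, 10], [0, 0, 0, 0, 0, 10], [0, 0, 0, 0, 0, 10], [0, 0, 0, 0, 0, 10], [0, 0, 0, 0, 0, 10], [0, 0, 0, 0, 0, 10], [0, 0, 0, 0, 0, 10], [0, 0, 0, 0, 0, 10]]]}}

```text
time_s: 15.7
tool_pos: [0.5771, -0.036, 0.1537]
orientation: [-0.015, -0.02, 1.0, -0.003]
force: [0.4, 0.0, 0.6]
gripper_width: 0.0268
grasp_force: 0.0
```

Emit:
{"api": "play_rows", "payload": {"moves": [[[0, 0, 0, 0, 0, 10], [0, 0, 0, 0, 0, 10], [0, 0, 0, 0, 0, 10], [0, 0, 0, 0, 0, 0], [0, 0, 0, 0, 0, 0], [0, 0, 0, 0, 0, 0], [0, 0, 0, 0, 0, 0], [0, 0, 0, 0, 0, 0]]]}}

```text
time_s: 16.7
tool_pos: [0.577, -0.0359, 0.1537]
orientation: [-0.014, 0.236, 0.972, -0.007]
force: [0.6, 0.5, -0.3]
gripper_width: 0.0267
grasp_force: 0.0
```

```bash
cat > st.py <<'E'
from h import *
az=lambda v:np.degrees(np.arctan2(v[1],v[0]))
s=ctrl.state(); w_,x,y,z=s["orientation"]; T=R.from_quat([x,y,z,w_]).as_matrix()
print("t",s["time_s"],"tcp",np.round(s["tool_pos"],4),"q",np.round(s["q"],2),"y az",az(T[:,1]),"z",T[:,2].round(4),"F",np.round(s["force"],1))
down=T.T@np.array([0,0,-1]); ax=np.cross([0,0,1],down); print("tilt rotvec deg (tool)",np.degrees(ax).round(2))
d=np.array([.5836,-.0364,.05])-s["tool_pos"]; print("delta tool cm",(T.T@d*100).round(2))
E
python3 st.py
```

```text
t 16.7 tcp [ 0.577  -0.0359  0.1537] q [ 0.07  0.35 -0.1   1.82  0.05  1.01  1.04] y az 62.6782861675069 z [-0.0303 -0.0062 -0.9995] F [ 0.6  0.5 -0.3]
tilt rotvec deg (tool) [-1.11 -1.38  0.  ]
delta tool cm [-0.86  0.46 10.34]
```

Emit:
{"api": "play_rows", "payload": {"moves": [[[0, 0, 0, -1.1, -1.4, 1], [-0.6, 0.3, 0, 0, 0, 0], [0, 0, 2, 0, 0, 0], [0, 0, 2, 0, 0, 0], [0, 0, 2, 0, 0, 0], [0, 0, 0, 0, 0, 0], [0, 0, 0, 0, 0, 0], [0, 0, 0, 0, 0, 0]]]}}

```text
time_s: 17.7
tool_pos: [0.5849, -0.0361, 0.0949]
orientation: [0.001, 0.245, 0.97, -0.0]
force: [0.5, -0.5, 0.1]
gripper_width: 0.0262
grasp_force: 0.0
```

```bash
python3 st.py; python3 -c "
from h import *
w=snap('wrist','w9')"
```

```text
t 17.7 tcp [ 0.5849 -0.0361  0.0949] q [ 0.07  0.42 -0.1   1.86  0.05  0.86  1.02] y az 61.65500479532611 z [ 2.7e-03 -7.0e-04 -1.0e+00] F [ 0.5 -0.5  0.1]
tilt rotvec deg (tool) [ 0.04  0.16 -0.  ]
delta tool cm [ 0.11 -0.09  4.49]
```

View pics/w9.png

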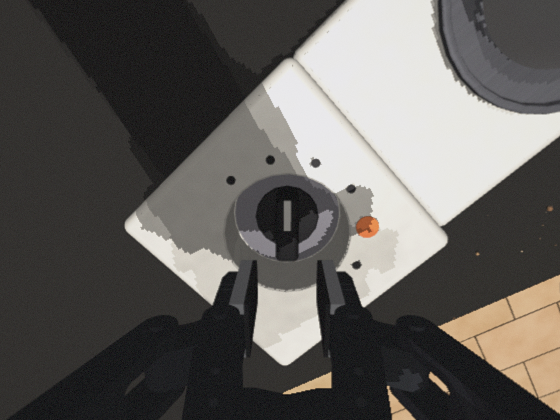

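Aligned: the bar and white line stand vertical at x≈287, midway between the fingers; orange dot at (368,227). Descending into the well.

Emit:
{"api": "play_rows", "payload": {"moves": [[[0.1, -0.1, 1.5, 0, 0, 0], [0, 0, 1.5, 0, 0, 0], [0, 0, 1.5, 0, 0, 0], [0, 0, 1.2, 0, 0, 0], [0, 0, 0.9, 0, 0, 0], [0, 0, 0.5, 0, 0, 0], [0, 0, 0, 0, 0, 0], [0, 0, 0, 0, 0, 0]]]}}

```text
time_s: 18.75
tool_pos: [0.583, -0.0366, 0.0232]
orientation: [0.001, 0.245, 0.97, -0.0]
force: [-0.2, -0.2, -0.1]
gripper_width: 0.0265
grasp_force: 0.0
```

Emit:
{"api": "play_rows", "payload": {"moves": [[[0, 0, 0, 0, 0, 0], [0, 0, 0, 0, 0, 0], [0, 0, 0, 0, 0, 0], [0, 0, 0, 0, 0, 0], [0, 0, 0, 0, 0, 0], [0, 0, 0, 0, 0, 0], [0, 0, 0, 0, 0, 0], [0, 0, 0, 0, 0, 0]]], "claw": 1, "force": 30}}

```text
time_s: 19.75
tool_pos: [0.5836, -0.0354, 0.0235]
orientation: [0.001, 0.245, 0.97, 0.001]
force: [2.3, 5.4, 5.1]
gripper_width: 0.0132
grasp_force: 33.8
```

```bash
python3 st.py
```

```text
t 19.75 tcp [ 0.5836 -0.0354  0.0235] q [ 0.07  0.53 -0.09  1.89  0.07  0.73  1.01] y az 61.68904050049152 z [ 2.6e-03  4.0e-04 -1.0e+00] F [2.3 5.4 5.1]
tilt rotvec deg (tool) [ 0.09  0.12 -0.  ]
delta tool cm [-0.05 -0.08 -2.65]
```

Gripped (13 mm). Turning clockwise about 84° (tool +z).

Emit:
{"api": "play_rows", "payload": {"moves": [[[0, 0, 0, 0, 0, 4], [0, 0, 0, 0, 0, 7], [0, 0, 0, 0, 0, 7], [0, 0, 0, 0, 0, 7], [0, 0, 0, 0, 0, 7], [0, 0, 0, 0, 0, 7], [0, 0, 0, 0, 0, 5], [0, 0, 0, 0, 0, 0]]]}}

```text
time_s: 20.75
tool_pos: [0.5838, -0.0352, 0.0235]
orientation: [0.001, 0.59, 0.807, 0.001]
force: [3.3, 4.0, 5.4]
gripper_width: 0.0136
grasp_force: 33.7
```

```bash
python3 st.py
```

```text
t 20.75 tcp [ 0.5838 -0.0352  0.0235] q [-0.08  0.53  0.09  1.89 -0.07  0.72  0.35] y az 17.680988916701153 z [ 2.7e-03  4.0e-04 -1.0e+00] F [3.3 4.  5.4]
tilt rotvec deg (tool) [ 0.15  0.02 -0.  ]
delta tool cm [-0.11 -0.05 -2.65]
```

Emit:
{"api": "play_rows", "payload": {"moves": [[[0, 0, 0, 0, 0, 5], [0, 0, 0, 0, 0, 7], [0, 0, 0, 0, 0, 7], [0, 0, 0, 0, 0, 7], [0, 0, 0, 0, 0, 7], [0, 0, 0, 0, 0, 6.5], [0, 0, 0, 0, 0, 0], [0, 0, 0, 0, 0, 0]]]}}

```text
time_s: 21.75
tool_pos: [0.5841, -0.0352, 0.0235]
orientation: [0.001, 0.828, 0.561, 0.001]
force: [2.6, 5.0, 3.7]
gripper_width: 0.0133
grasp_force: 33.6
```

```bash
python3 st.py
```

```text
t 21.75 tcp [ 0.5841 -0.0352  0.0235] q [-0.21  0.54  0.25  1.9  -0.19  0.72 -0.24] y az -21.804815758682118 z [ 3.1e-03  7.0e-04 -1.0e+00] F [2.6 5.  3.7]
tilt rotvec deg (tool) [ 0.15 -0.11  0.  ]
delta tool cm [-0.13  0.01 -2.65]
```

Emit:
{"api": "play_rows", "payload": {"moves": [[[0, 0, 0, 0, 0, 0], [0, 0, 0, 0, 0, 0], [0, 0, 0, 0, 0, 0], [0, 0, 0, 0, 0, 0], [0, 0, 0, 0, 0, 0], [0, 0, 0, 0, 0, 0], [0, 0, 0, 0, 0, 0], [0, 0, 0, 0, 0, 0]]], "claw": 0.69}}

```text
time_s: 22.75
tool_pos: [0.5825, -0.0365, 0.0227]
orientation: [0.0, 0.828, 0.56, 0.0]
force: [0.3, 0.2, -0.5]
gripper_width: 0.0265
grasp_force: 0.0
```

Emit:
{"api": "play_rows", "payload": {"moves": [[[0, 0, -0.5, 0, 0, 0], [0, 0, -1.5, 0, 0, 0], [0, 0, -1.5, 0, 0, 0], [0, 0, -1.5, 0, 0, 0], [0, 0, -1.5, 0, 0, 0], [0, 0, -1, 0, 0, 0], [0, 0, 0, 0, 0, 0], [0, 0, 0, 0, 0, 0]]]}}

```text
time_s: 23.75
tool_pos: [0.5819, -0.0364, 0.0973]
orientation: [0.0, 0.828, 0.56, -0.0]
force: [-0.1, -0.3, -0.6]
gripper_width: 0.0268
grasp_force: 0.0
```

```bash
python3 st.py; python3 - <<'E'
from h import *
az=lambda v:np.degrees(np.arctan2(v[1],v[0]))
w=snap("wrist","w10"); im=w["img"].astype(int)
c=proj(w,[.5836,-.0362,.043]); print("axis px",c)
m=((im[...,0]>im[...,2]+90)&(im[...,0]>150)).astype(np.uint8); n,l,st,ce=cv2.connectedComponentsWithStats(m)
for i in range(1,n):
    p=onz(w,ce[i],.048)
    if st[i,4]>40 and np.linalg.norm(p[:2]-[.6,.007])<.02: print("dot",ce[i],p,az(p-np.array([.5836,-.0362,0])))
x0,y0=int(c[0])-45,int(c[1])-45
g=im[y0:y0+90,x0:x0+90].min(2)
for th in (90,130,165):
  n,l,st,ce=cv2.connectedComponentsWithStats((g>th).astype(np.uint8))
  for i in range(1,n):
    k=np.argwhere(l==i)[:,::-1]+[x0,y0]
    if 15<len(k)<400:
        v=np.linalg.svd(k-k.mean(0),full_matrices=False)[2][0]; pr=(k-k.mean(0))@v
        a,b=onz(w,k.mean(0)+v*pr.min(),.043),onz(w,k.mean(0)+v*pr.max(),.043); print(th,len(k),k.mean(0),np.ptp(pr),a.round(4),b.round(4),"az",az(a-b))
E
```

```text
t 23.75 tcp [ 0.5819 -0.0364  0.0973] q [-0.24  0.42  0.28  1.88 -0.15  0.86 -0.27] y az -21.841385272521062 z [-7.e-04 -6.e-04 -1.e+00] F [-0.1 -0.3 -0.6]
tilt rotvec deg (tool) [-0.02  0.05  0.  ]
delta tool cm [0.06 0.16 4.73]
axis px [287.59985339 230.28870577]
dot [288.67045455 154.44545455] [0.60131913 0.00664727 0.048     ] 67.53287056792065
90 363 [256.35812672 190.35812672] 37.97524872879 [ 0.5677 -0.0042  0.043 ] [ 0.5889 -0.0101  0.043 ] az 164.65156732992017
90 225 [289.51555556 212.77333333] 29.029877791879702 [ 0.5918 -0.0184  0.043 ] [ 0.5853 -0.0353  0.043 ] az 68.75936708306617
90 65 [254.93846154 245.61538462] 41.106251127913474 [ 0.5563 -0.027   0.043 ] [ 0.567  -0.0502  0.043 ] az 114.69703637259936
90 79 [308.12658228 255.08860759] 38.07762736035499 [ 0.6012 -0.0552  0.043 ] [ 0.5777 -0.0569  0.043 ] az 4.1752877061452836
130 201 [256.86069652 188.87562189] 34.2983309524448 [ 0.5685 -0.0029  0.043 ] [ 0.5871 -0.0096  0.043 ] az 160.32585279636191
130 360 [320.60555556 197.06388889] 44.27172075758561 [ 0.6113 -0.0394  0.043 ] [ 0.6074 -0.0127  0.043 ] az -81.8237222594489
130 167 [289.14371257 210.64071856] 25.1211657902371 [ 0.5915 -0.0183  0.043 ] [ 0.5861 -0.0329  0.043 ] az 69.73170850267941
165 40 [244.65 187.35] 10.626802922927501 [ 0.5676 -0.0033  0.043 ] [ 0.5737 -0.0014  0.043 ] az -162.01881071168205
165 140 [289.54285714 211.18571429] 24.057455137764904 [ 0.5916 -0.019   0.043 ] [ 0.5862 -0.0329  0.043 ] az 68.98630270044787
```

The line (az ≈69°) points at the dot (≈68–69°). Backing off and handing in.

Emit:
{"api": "play_rows", "payload": {"moves": [[[0, 0, -2, 0, 0, 0], [0, 0, -3, 0, 0, 0], [0, 0, -3, 0, 0, 0], [0, 0, -2, 0, 0, 0], [0, 0, 0, 0, 0, 0], [0, 0, 0, 0, 0, 0], [0, 0, 0, 0, 0, 0], [0, 0, 0, 0, 0, 0]]]}}

```text
time_s: 24.8
tool_pos: [0.5817, -0.0364, 0.1965]
orientation: [-0.0, 0.828, 0.56, -0.001]
force: [-0.3, 0.1, 0.2]
gripper_width: 0.0264
grasp_force: 0.0
```

```bash
python3 - <<'E'
from h import *
a=snap("side","s9")["img"].astype(int); b=load("side0")["img"].astype(int)
for n,(x,y,X,Y) in dict(jar=(300,138,324,172),timer=(184,176,210,200),light=(318,330,338,350)).items(): print(n,np.abs(a-b)[y:Y,x:X].mean().round(1))
print(ctrl.finish_job())
E
```

```text
jar 12.6
timer 3.3
light 3.8
the job is handed in; nothing more can be done
None
```

The mug stands released on the plate inside its rim, the dial was then turned clockwise until its line was within about 1° of the orange dot, and the job was handed in at about 25 s; the jar, timer and tea light were not touched, though the final image check was inconclusive for the jar.

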